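# Put the bakery's rolling pins back in their own cradles

## Robot

A 6-joint arm with a two-finger parallel gripper is mounted at the origin on the work surface. World frame = base frame: x ahead of the robot, y to its left, z up, the work surface at z = 0. Lengths are in m, angles in rad, forces in N, time in s.
With the tool pointing down it reaches from about 0.275 to 0.875 m from the base axis. Payload 12.5 kg.
Tool frame: the origin (TCP) lies on the centre line of the jaws, within the pads' length; the fingertips stand r.finger_overhang ahead of it and the grasp point (between the pads) lies 3 mm ahead of it (r.finger_overhang is the distance from the TCP to the fingertips, in m); z points along the fingers, y is the line along which they close (so a half turn about z gives the same grasp; the last joint's range is limited). The gripper opens to 85 mm and grips with 20 to 120 N. Pads are 22 mm wide; open, the fingers measure 114 mm over their backs; the gripper's body (76 mm by 85 mm) begins 54 mm behind the grasp point. The pads swing forward as they close: fully open they stand 13 mm farther back than shut.
Start: joints at [1.06, 0.351, 1.652, -0, 1.139, -0.085], TCP at [0.227, 0.501, 0.253] pointing down, gripper open.
Joint ranges: [-2.75, 2.75], [-0.79, 2.1], [0.01, 2.65], [-1.57, 4.71], [0.07, 3.14], [-2.87, 2.87]. Speed limits (rad/s): [2.22, 2.22, 2.79, 3.14, 3.14, 3.14].

## Interface

Orientations are given as a unit quaternion [x, y, z, w].
In Python, from cell import r, optics gives the robot as it stands. The module is installed in compiled form; this text tells all that it offers. Calls block until the motion is done:
- r.move_to(position, orientation): joint-space move of the TCP to a pose.
- r.move_linear(position, rot=None, vel=0.15): straight line of the TCP; rot=None keeps the orientation; vel is the mean speed in m/s.
- r.set_joints(angles): joint-space move.
- r.set_gripper(opening, squeeze=None): opening from 0.0 (shut) to 1.0 (fully open); squeeze is the grip in N (None keeps the last); returns when the fingers have stopped.
- r.sleep(seconds).
- r.inverse_kinematics(position, orientation): joint angles nearest the present ones, or None.
- optics.get_image(name): name is "scene" or "top" or "wrist"; returns a dict with "pixels" (420x560x3 uint8, red, green, blue), "depth" (420x560 float32, m along the optical axis (not along the pixel's ray), 0 where there is no reading), "fx", "fy", "cx", "cy" (pixels), "camera_from_world" (4x4, takes a point from world to camera coordinates); the wrist camera has in their place "mount" (4x4, takes a point from camera to tool coordinates, whose origin is the TCP and whose axes are the flange's). Camera axes: x right, y down, z forward; pixel columns grow to the right and rows downward; lengths in m; the calibration is good to about 2 mm. A picture is of the moment at which its call begins: read the wrist's pose just before it.
A pose or a line that the arm cannot do raises r.PlanningError and nothing moves.
- r.hand_in(): hands the job in; it is judged then, once.
Readings, each from a call of its own:
- r.current_t(): time.
- r.current_q(): joint angles.
- r.current_qvel(): joint speeds.
- r.current_effort(): joint torques, N m.
- r.current_tool_pos(): TCP position.
- r.current_ee_rot(): TCP orientation.
- r.current_contact_force(): force on the tool from outside, world axes, zero at the start.
- r.current_torque(): the same for the moment, N m.
- r.current_opening(): opening from 0.0 (shut) to 1.0 (fully open).
- r.current_finger_force(): force on a finger pad.
Only numpy, scipy, OpenCV 4.12 (cv2) and the standard library are available. Lean on these libraries where they do the work, as an engineer would, in place of code of your own. Each camera call takes 0.05 s, during which the arm holds its last target. There are 200 camera calls.

## Task

The thin rolling pin has been put away in the wide cradle, which belongs to the thick rolling pin left lying on the bench. Move the thin pin to the narrow cradle and lay the thick one in the wide cradle, each with both handles down in the notches and slid fully home under the cradle's hood, barrel against the upright next to it. Leave the other things on the bench standing where they are.

Things in the scene. Friction and masses are not known exactly. Their poses are not given: they have to be found in the camera images.
- pin_thick: Thick rolling pin of pale wood, about 0.3 kg: barrel 56 diameter x 150 long, on each end a handle 28 diameter x 55 long (260 overall). It starts lying on the bench between a jar and a baking tin; body origin at the middle of its axis; y runs along the pin; the two ends are alike.
- pin_thin: Thin rolling pin of pale wood, about 0.16 kg: barrel 40 diameter x 150 long, on each end a handle 20 diameter x 55 long (260 overall). It starts in the wide cradle, with the end of a handle more or less under its hood; body origin at the middle of its axis; y runs along the pin; the two ends are alike.
- cradle_wide: The wider, taller cradle. Fixed steel pin rest, base plate 74 x 310 x 6. Origin: under its centre; y along the pin. Two uprights 8 thick, inner faces at y = +93 and -93, each with an open-topped notch 33 wide (centred on x = 0, flat floor 46 above the bench, flared lips up to 73). The barrel goes between the uprights with 36 play along y, a handle in each notch.
- cradle_wide_home (a point): The thick pin's centre when fully home: x = 0, y = 18, z = 60 in the cradle's frame, whose axes it shares; the barrel's end then meets the +y upright and the handle's last 22 lie under the hood. Only with the pin's centre between y = -18 and -5 of the cradle (23 to 36 back from this point) does it pass the hood going up or down.
- cradle_wide_hood (a point): Middle of the underside of this cradle's fixed steel hood, past the +y upright: it covers y = 126 to 152 of the cradle and is 37 wide inside; underside 79 above the bench, roof 3 thick, open towards the upright, closed at the far end.
- cradle_narrow: The narrower, lower cradle, empty at first. Fixed steel pin rest, base plate 74 x 310 x 6. Origin: under its centre; y along the pin. Two uprights 8 thick, inner faces at y = +93 and -93, each with an open-topped notch 25 wide (centred on x = 0, flat floor 35 above the bench, flared lips up to 56). The barrel goes between the uprights with 36 play along y, a handle in each notch.
- cradle_narrow_home (a point): The thin pin's centre when fully home: x = 0, y = 18, z = 45 in the cradle's frame, whose axes it shares; the barrel's end then meets the +y upright and the handle's last 22 lie under the hood. Only with the pin's centre between y = -18 and -5 of the cradle (23 to 36 back from this point) does it pass the hood going up or down.
- cradle_narrow_hood (a point): Middle of the underside of this cradle's fixed steel hood, past the +y upright: it covers y = 126 to 152 of the cradle and is 29 wide inside; underside 60 above the bench, roof 3 thick, open towards the upright, closed at the far end.
- jar: Bystander: lidded glass jar, 60 diameter x 100 high, close beside the thick pin; origin under its centre.
- tin: Bystander: dark steel loaf tin 85 (x) x 200 (y) x 65 high, close beside the thick pin; origin under its centre.
- scraper: Bystander: bench scraper lying flat, 100 x 140 x 20 high; origin on the bench near its handle.
- scoop: Bystander: aluminium flour scoop 120 x 85 x 50 with a handle 100 long to its -x; origin under the middle of the bowl.
- canister: Bystander: steel canister 96 diameter x 110 high; origin under its centre.
- cutter: Bystander: steel ring-shaped pastry cutter 76 diameter x 40 high; origin under its centre.
- timer: Bystander: white kitchen timer 45 x 70 x 60 high; origin under its centre.

How it is judged:
At the end, for the whole second after the job is handed in: Each pin lies at rest in its own cradle, thin in narrow and thick in wide: its centre within 6 mm along and across and 4 mm in height of the cradle's home point (so at most 6 mm short of the upright, the handle's end under the hood), parallel to the cradle within 0.06 rad (x of pin_thin in the frame of cradle_narrow_home between -0.006 and 0.006 m and y of pin_thin in the frame of cradle_narrow_home between -0.006 and 0.006 m and z of pin_thin in the frame of cradle_narrow_home between -0.004 and 0.004 m and angle between the y axis of pin_thin and the y axis of cradle_narrow_home, either way round below 0.06 rad and linear speed of each of pin_thin, pin_thick below 0.02 m/s and x of pin_thick in the frame of cradle_wide_home between -0.006 and 0.006 m and y of pin_thick in the frame of cradle_wide_home between -0.006 and 0.006 m and z of pin_thick in the frame of cradle_wide_home between -0.004 and 0.004 m and angle between the y axis of pin_thick and the y axis of cradle_wide_home, either way round below 0.06 rad); the robot touches nothing.
It fails at once if a bystander is moved by more than 40 mm or tipped by more than 0.5 rad (distance of any of jar, tin, scraper, scoop, canister, cutter, timer from where it was at the start of the episode above 0.04 m or angle between any of jar, tin, scraper, scoop, canister, cutter, timer's own z axis and vertical above 0.5 rad).
It also fails if it takes over 64 s, if anything falls off the work surface, if the arm or the gripper's body presses on something with over 40 N, if the wrist force passes 120 N, or if a joint passes its speed limit or range.

## Working session

There is one attempt and no reset: what is moved stays moved. The work goes in short steps, each a Python script; the robot and the scene stay as the last script left them, time stands still between calls to the robot, and variables do not carry over. Pictures are saved under pics/ and viewed, at most 10 in all, crops included, and the job is handed in when it is done.

```bash
mkdir -p pics
cat > h.py <<'E'
import numpy as np, cv2
from scipy.spatial.transform import Rotation as R
from cell import r, optics
def world(im):
    d=im["depth"].astype(float); v,u=np.mgrid[:d.shape[0],:d.shape[1]]
    P=np.stack([(u-im["cx"])*d/im["fx"],(v-im["cy"])*d/im["fy"],d,np.ones_like(d)],-1)
    if "camera_from_world" in im: T=np.linalg.inv(im["camera_from_world"])
    else: T=im["Tw"]@im["mount"]
    W=(P@T.T)[...,:3]; W[d<=0]=np.nan
    return W
def save(im,n): cv2.imwrite(f"pics/{n}.png",im["pixels"][...,::-1])
E
python3 - <<'E'
from h import *
ims={}
for n in("top","scene"):
    im=optics.get_image(n); save(im,n); W=world(im); np.save(n+".npy",W)
    T=np.linalg.inv(im["camera_from_world"]); print(n,T[:3,3].round(3),im["fx"])
print(r.current_t(),r.finger_overhang,r.current_ee_rot())
# height map picture
W=np.load("top.npy"); z=np.nan_to_num(W[...,2]); c=cv2.applyColorMap((np.clip(z/0.13,0,1)*255).astype(np.uint8),cv2.COLORMAP_JET); cv2.imwrite("pics/hm.png",c)
E
```

```text
top [ 0.237 -0.002  1.547] 505.09549141254
scene [1.484e+00 1.000e-03 1.282e+00] 462.5864022672294
0.1 0.022 [ 2.11292593e-01  9.77422711e-01 -5.13267055e-04 -1.44766339e-04]
```

View pics/top.png

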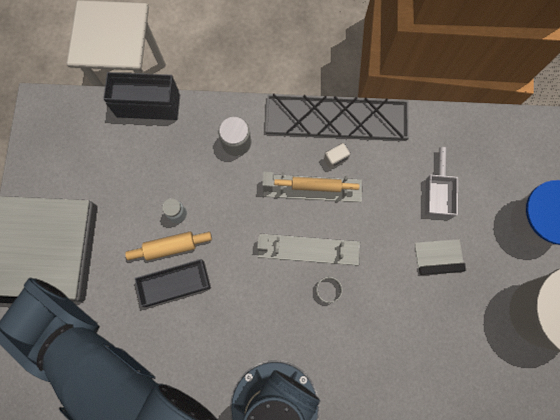

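View pics/scene.png

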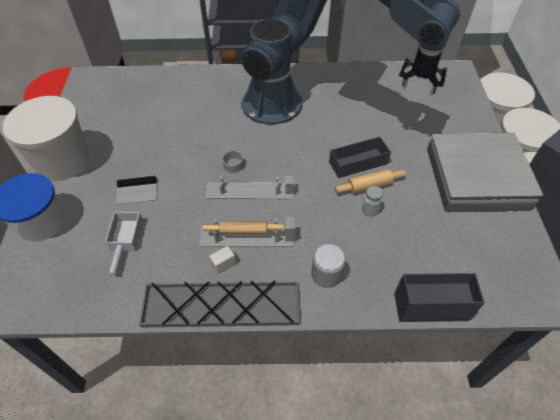

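The top view, where up is +x and left is +y, shows these positions:
- Thin pin in the wide cradle, about (318,186). Its hood is on the left at (268,185).
- Empty narrow cradle at (308,250), with its hood at (265,245).
- Thick pin at (168,247), between the jar (172,209) and the tin (172,284).

Next I'll get rough numbers, then take close-ups with the wrist camera.

Run:
```python
from h import *
W=np.load("top.npy")
for n,(v,u) in dict(thin=(186,318),thinL=(183,280),thinR=(187,357),wideL=(187,268),wideR=(195,360),narL=(245,262),narR=(252,356),thick=(247,168),tkL=(256,130),tkR=(238,208),jar=(209,172),tin=(284,172),cutter=(291,328),timer=(155,338),can=(130,234)).items(): print(n,W[v,u].round(3))
def rot(yaw): # tool down, jaw (tool y) along world direction yaw+90: yaw=direction of tool x
    return (R.from_euler('z',yaw)*R.from_euler('x',np.pi)).as_quat()
for p in ((0.47,-0.06),(0.47,0.30)):
    for k in (0,np.pi/2,np.pi,-np.pi/2):
        q=r.inverse_kinematics([p[0],p[1],0.40],rot(k)); print(p,k,None if q is None else np.round(q,2))
print(optics.get_image("wrist")["mount"].round(3))
```

```text
thin [ 0.643 -0.102  0.074]
thinL [0.651 0.013 0.062]
thinR [ 0.647 -0.221  0.067]
wideL [0.637 0.049 0.06 ]
wideR [ 0.639 -0.24   0.005]
narL [0.458 0.057 0.063]
narR [ 0.457 -0.229  0.011]
thick [0.441 0.337 0.054]
tkL [0.41 0.45 0.04]
tkR [0.475 0.222 0.04 ]
jar [0.547 0.325 0.1  ]
tin [0.336 0.326 0.001]
cutter [ 0.336 -0.147 -0.002]
timer [ 0.749 -0.162  0.061]
can [0.798 0.159 0.109]
(0.47, -0.06) 0 [-0.23  0.09  1.62 -0.    1.43  1.35]
(0.47, -0.06) 1.5707963267948966 [-0.23  0.09  1.62  0.    1.43 -0.23]
(0.47, -0.06) 3.141592653589793 [-0.23  0.09  1.62  0.    1.43 -1.8 ]
(0.47, -0.06) -1.5707963267948966 None
(0.47, 0.3) 0 [ 0.48  0.26  1.42 -0.    1.46  2.06]
(0.47, 0.3) 1.5707963267948966 [ 0.48  0.26  1.42 -0.    1.46  0.48]
(0.47, 0.3) 3.141592653589793 [ 0.48  0.26  1.42  0.    1.46 -1.09]
(0.47, 0.3) -1.5707963267948966 [ 0.48  0.26  1.42  0.    1.46 -2.66]
[[-0.    -0.961 -0.276  0.07 ]
 [ 1.     0.    -0.     0.   ]
 [ 0.    -0.276  0.961 -0.12 ]
 [ 0.     0.     0.     1.   ]]
```

```bash
cat >> h.py <<'E'
def rot(yaw): return (R.from_euler('z',yaw)*R.from_euler('x',np.pi)).as_quat()
def shot(n):
    T=np.eye(4); T[:3,3]=r.current_tool_pos(); T[:3,:3]=R.from_quat(r.current_ee_rot()).as_matrix()
    im=optics.get_image("wrist"); im["Tw"]=T; save(im,n); W=world(im); np.savez(n+".npz",W=W,px=im["pixels"]); return im,W
E
python3 - <<'E'
from h import *
q=rot(np.pi/2)
r.move_to([0.43,0.32,0.33],q); r.sleep(0.2); im,W=shot("w_thick")
r.move_to([0.55,-0.04,0.42],q); r.sleep(0.2); im,W=shot("w_cr")
print(im["fx"],r.current_t())
for n in("w_thick","w_cr"):
    W=np.load(n+".npz")["W"]; print(np.nanmin(W,(0,1)),np.nanmax(W,(0,1)))
a=[cv2.imread(f"pics/{n}.png") for n in("w_thick","w_cr")]
cv2.imwrite("pics/both.png",cv2.resize(np.vstack(a),None,fx=.714,fy=.714))
E
```

```text
318.2987126150009 3.1917
[-0.01716739 -0.13123203 -0.00452463] [0.89305549 0.53515673 0.40660035]
[-0.01782958 -1.46230408 -0.75986717] [1.7300253  0.33652465 0.49701122]
```

View pics/both.png

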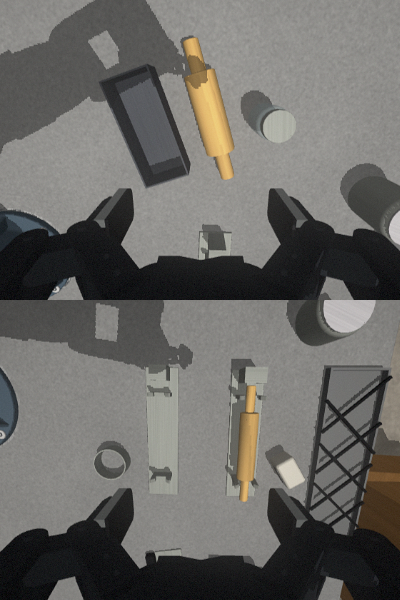

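The wrist views (up is +y, right is +x) show the thick pin clear between the tin on its left and the jar on its right. Both cradles are fully visible, with their hoods at the top. The thin pin lies in the wide cradle with its +y handle near or under the hood. Next I'll fit the poses.

```bash
cat > fit.py <<'E'
from h import *
def wood(px):
    hsv=cv2.cvtColor(px,cv2.COLOR_RGB2HSV); return (hsv[...,0]>8)&(hsv[...,0]<25)&(hsv[...,1]>110)&(hsv[...,2]>60)
def pin(W,px,box,rb,rh,zc):
    m=wood(px)&(W[...,0]>box[0])&(W[...,0]<box[1])&(W[...,1]>box[2])&(W[...,1]<box[3])&(W[...,2]>zc-0.03)
    m=cv2.erode(m.astype(np.uint8),np.ones((2,2)))>0
    P=W[m]
    from scipy.optimize import least_squares
    c=P.mean(0); d=np.linalg.svd(P-c)[2][0]; d*=np.sign(d[1])
    c=c.copy(); c[2]=zc
    def res(x):
        a=np.array([x[0],c[1],x[1]]); e=np.array([x[2],1,x[3]]); e/=np.linalg.norm(e)
        Q=P-a; t=Q@e; rr=np.linalg.norm(Q-np.outer(t,e),axis=1)
        return np.where(abs(t-x[4])<0.075,rr-rb,rr-rh)
    s0=(P-c)@d; 
    x=least_squares(res,[c[0],zc,d[0]/d[1],0,(np.percentile(s0,1)+np.percentile(s0,99))/2],loss='soft_l1',f_scale=0.002).x
    a=np.array([x[0],c[1],x[1]]); e=np.array([x[2],1,x[3]]); e/=np.linalg.norm(e); t=(P-a)@e
    rr=np.linalg.norm(P-a-np.outer(t,e),axis=1); b=t[rr>(rb+rh)/2]
    print("pin axis",e.round(4),"ends",np.percentile(t,[0.2,99.8]).round(4),"barrel",np.percentile(b,[1,99]).round(4),"n",len(P),"resid",np.median(abs(res(x))).round(4))
    for nm,tt in(("ends",np.percentile(t,[0.2,99.8]).mean()),("barrel",np.percentile(b,[1,99]).mean())): print("  centre by",nm,(a+tt*e).round(4))
def cradle(W,px,box):
    m=~wood(px)&(W[...,0]>box[0])&(W[...,0]<box[1])&(W[...,1]>box[2])&(W[...,1]<box[3])
    B=W[m&(W[...,2]>0.003)&(W[...,2]<0.012)]
    (c,s,an)=cv2.minAreaRect((B[:,:2]*1000).astype(np.float32)); print("base",np.round(c,1),np.round(s,1),round(an,2),len(B),"z",np.median(B[:,2]).round(4))
    H=W[m&(W[...,2]>0.04)]
    for lo,hi in((-.3,-.12),(-.12,0.015),(0.015,0.1)):
        h=H[(H[:,1]>lo)&(H[:,1]<hi)]
        if len(h): print("  up",h.min(0).round(4),h.max(0).round(4),np.median(h,0).round(4),len(h))
E
python3 - <<'E'
from fit import *
f=np.load("w_thick.npz"); pin(f["W"],f["px"],(0.35,0.52,0.18,0.48),.028,.014,.028)
f=np.load("w_cr.npz"); pin(f["W"],f["px"],(0.6,0.69,-0.3,0.08),.02,.01,.056)
cradle(f["W"],f["px"],(0.585,0.70,-0.3,0.09)); cradle(f["W"],f["px"],(0.40,0.51,-0.3,0.09))
W=f["W"];g=W[(W[...,0]>.5)&(W[...,0]<.58)&(abs(W[...,1])<.1)];print(np.nanmedian(g[:,2]),np.nanstd(g[:,2]))
E
```

```text
pin axis [-2.813e-01  9.596e-01 -6.000e-04] ends [-0.1355  0.118 ] barrel [-0.0809  0.0632] n 6276 resid 0.0005
  centre by ends [0.4466 0.3422 0.027 ]
  centre by barrel [0.4466 0.342  0.027 ]
pin axis [ 1.090e-02  9.999e-01 -8.000e-04] ends [-0.1345  0.1198] barrel [-0.0802  0.0652] n 2770 resid 0.0005
  centre by ends [ 0.6522 -0.0966  0.0549]
  centre by barrel [ 0.6522 -0.0967  0.0549]
base [654.1 -89.2] [309.3  74.2] 89.31 3324 z 0.0052
  up [ 0.6257 -0.2278  0.0401] [ 0.6806 -0.121   0.075 ] [ 0.6417 -0.183   0.06  ] 302
  up [ 0.585  -0.1199  0.0401] [0.6823 0.0121 0.4874] [ 0.608  -0.0309  0.464 ] 14669
  up [0.6341 0.0151 0.0404] [0.678  0.0661 0.084 ] [0.6527 0.0516 0.081 ] 833
base [458.6 -86.4] [315.4  74.2] 88.04 6528 z 0.0053
  up [ 0.4316 -0.185   0.0402] [ 0.4782 -0.1754  0.0579] [ 0.4428 -0.178   0.0506] 108
  up [ 0.4389 -0.052   0.045 ] [0.51   0.0149 0.4876] [ 0.4908 -0.0313  0.4639] 13658
  up [0.4396 0.0159 0.0404] [0.4852 0.0711 0.0654] [0.4646 0.0563 0.0622] 609
0.47770305761473797 0.19263577765353035
```

```bash
cat >> fit.py <<'E'
def cradle2(W,px,c,yaw):
    e=np.array([np.sin(yaw),np.cos(yaw)]); nrm=np.array([e[1],-e[0]])
    D=W[...,:2]-c; s=D@e; n=D@nrm
    m=~wood(px)&(abs(s)<.18)&(abs(n)<.05)
    ok=m&(W[...,2]>0.003)&(W[...,2]<0.009)
    ss=[];lo=[];hi=[]
    for b in np.arange(-.15,.12,.006):
        k=ok&(s>=b)&(s<b+.006)
        if k.sum()>20: ss.append(b+.003);lo.append(np.percentile(n[k],1));hi.append(np.percentile(n[k],99))
    ss=np.array(ss);lo=np.array(lo);hi=np.array(hi); w=hi-lo; g=w>.069
    mid=(lo+hi)/2; p=np.polyfit(ss[g],mid[g],1); 
    k=ok&(abs(n)<.035)
    print("n",g.sum(),"width",np.median(w[g]).round(4),"slope",p.round(5),"s range",np.percentile(s[k],[.3,99.7]).round(4))
    H=m&(W[...,2]>0.035)&(W[...,2]<.1)
    for a,b in((-.12,-.08),(.08,.115),(.115,.17)):
        k=H&(s>a)&(s<b)
        if k.sum()>5: print("   s",np.percentile(s[k],[2,98]).round(4),"n",np.percentile(n[k],[2,98]).round(4),k.sum())
    k=H&(s>.115)&(W[...,2]>np.nanpercentile(W[H&(s>.115)][:,2],50)-.004); print("   hood roof s",np.percentile(s[k],[2,98]).round(4),"n",np.percentile(n[k],[2,98]).round(4),np.median(W[k][:,2]))
E
python3 - <<'E'
from fit import *
f=np.load("w_cr.npz")
cradle2(f["W"],f["px"],np.array([.6541,-.0892]),.0115); cradle2(f["W"],f["px"],np.array([.4586,-.0864]),.0115)
cradle2(f["W"],f["px"],np.array([.4586,-.0864]),.034)
E
```

```text
n 41 width 0.072 slope [ 0.00028 -0.00016] s range [-0.1531  0.153 ]
   s [-0.1112 -0.0817] n [-0.0265  0.0266] 247
   s [0.093  0.1102] n [-0.0264  0.0264] 196
   s [0.1263 0.1548] n [-0.0214  0.0206] 841
   hood roof s [0.1265 0.1548] n [-0.0211  0.0207] 0.08116080559301564
n 45 width 0.0718 slope [0.02379 0.00022] s range [-0.1503  0.1551]
   s [-0.0979 -0.0892] n [-0.0249  0.0205] 141
   s [0.0958 0.1038] n [-0.0202  0.0253] 134
   s [0.1293 0.1574] n [-0.0136  0.0208] 593
   hood roof s [0.1293 0.1574] n [-0.0136  0.0202] 0.06238928506662461
n 45 width 0.0718 slope [0.0012  0.00022] s range [-0.1504  0.1557]
   s [-0.0979 -0.0894] n [-0.0229  0.0226] 141
   s [0.0961 0.1035] n [-0.0225  0.0231] 134
   s [0.1293 0.1574] n [-0.017   0.0176] 593
   hood roof s [0.1295 0.1575] n [-0.017  0.017] 0.06238928506662461
```

```bash
cat >> h.py <<'E'
def frame(c,yaw):
    e=np.array([np.sin(yaw),np.cos(yaw)]); n=np.array([e[1],-e[0]])
    return lambda s,z,x=0.: [*(np.array(c)+s*e+x*n),z]
NAR=((.4589,-.0836),.0352); WIDE=((.6540,-.0892),.0118)
F=lambda: np.array(r.current_contact_force())
def state(m): print(m,"t",round(r.current_t(),2),"tcp",np.round(r.current_tool_pos(),4),"F",F().round(1),"open",round(r.current_opening(),3),"pad",np.round(r.current_finger_force(),1))
def place(cr,h):
    """pin held at TCP, hovering; h = nominal TCP height at rest. s=-.012 -> lower -> slide home"""
    f=frame(*cr); e=np.array([np.sin(cr[1]),np.cos(cr[1])]); q=rot(np.pi/2-cr[1])
    r.move_linear(f(-.012,h+.012),vel=.12); r.sleep(.2); F0=F(); state("pre")
    z=h+.012
    while z>h-.004:
        z-=.0015; r.move_linear(f(-.012,z),vel=.05)
        if (F()-F0)[2]>5: break
    state("down %.4f"%(z-h)); 
    if z-h>.004: print("HIGH"); return False
    z+=.0005; r.move_linear(f(.010,z),vel=.06); state("slid"); s=.010; F1=F()
    while s<.024:
        s+=.001; r.move_linear(f(s,z),vel=.03)
        if abs((F()-F1)[:2]@e)>10: break
    state("home s=%.3f"%s); return True
E
python3 - <<'E'
from h import *
c=(.6522,-.0966); q=rot(np.pi/2-.0112); f=frame(c,.0118)
r.move_to(f(0,.16),q); r.move_linear(f(0,.059),vel=.12); state("at")
r.set_gripper(0.0,40); state("grip")
r.move_linear(f(-.006,.0595),vel=.05); state("back")
r.move_linear(f(-.006,.15),vel=.12); state("up")
g=frame(*NAR); r.move_linear(g(-.012,.15),rot(np.pi/2-NAR[1]),vel=.2); r.sleep(.2); state("over")
im=optics.get_image("scene"); save(im,"s2"); shot("w2")
a=cv2.imread("pics/s2.png")[120:300,150:350]; b=cv2.imread("pics/w2.png")
cv2.imwrite("pics/c2.png",np.hstack([cv2.resize(a,(400,360)),cv2.resize(b,(400,360))]))
E
```

```text
at t 5.28 tcp [ 0.6527 -0.0967  0.0599] F [ 1.  -0.7  0.3] open 0.996 pad 0.0
grip t 5.78 tcp [ 0.6523 -0.0966  0.0595] F [-2.5  0.8  6.4] open 0.456 pad 39.7
back t 6.04 tcp [ 0.6522 -0.1032  0.0596] F [-0.7 -1.9  3. ] open 0.457 pad 40.4
up t 6.95 tcp [ 0.6517 -0.1025  0.1491] F [-0.4  0.7 -2.2] open 0.455 pad 40.3
over t 8.27 tcp [ 0.459  -0.0956  0.1499] F [-0.4  0.2 -1.7] open 0.46 pad 40.4
```

View pics/c2.png

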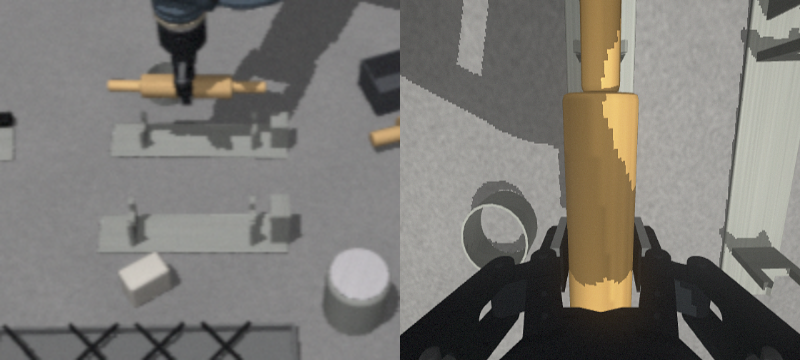

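The thin pin is held level and lined up over the narrow cradle, with its handle over the far notch, so I'll place it.

Run:
```python
from fit import *
f=np.load("w2.npz"); pin(f["W"],f["px"],(0.42,0.52,-0.3,0.12),.02,.01,.146)
if place(NAR,.0485):
    shot("w3"); f=np.load("w3.npz"); pin(f["W"],f["px"],(0.42,0.52,-0.3,0.12),.02,.01,.045)
print(frame(*NAR)(.018,.045))
```

```text
bash:   604 Killed                     python3 - <<'E'
from fit import *
f=np.load("w2.npz"); pin(f["W"],f["px"],(0.42,0.52,-0.3,0.12),.02,.01,.146)
if place(NAR,.0485):
    shot("w3"); f=np.load("w3.npz"); pin(f["W"],f["px"],(0.42,0.52,-0.3,0.12),.02,.01,.045)
print(frame(*NAR)(.018,.045))
E
```

The fit ran out of memory because it used a full SVD. I'll fix that and go on.

```bash
sed -i 's/np.linalg.svd(P-c)/np.linalg.svd(P-c,full_matrices=False)/; s/    P=W\[m\]/    P=W[m][::max(1,int(m.sum()\/\/5000))]/' fit.py
python3 - <<'E'
from fit import *
state("start")
f=np.load("w2.npz"); pin(f["W"],f["px"],(0.42,0.52,-0.3,0.12),.02,.01,.146)
if place(NAR,.0485):
    shot("w3"); f=np.load("w3.npz"); pin(f["W"],f["px"],(0.42,0.52,-0.3,0.12),.02,.01,.045)
print(frame(*NAR)(.018,.045))
E
```

```text
start t 8.37 tcp [ 0.4587 -0.0956  0.1499] F [ 0.3 -0.7 -0.9] open 0.458 pad 40.4
pin axis [-0.0362  0.9968 -0.0713] ends [-0.0691  0.0633] barrel [-0.0657  0.0612] n 5829 resid 0.0019
  centre by ends [ 0.4584 -0.0556  0.1436]
  centre by barrel [ 0.4584 -0.0549  0.1436]
pre t 9.47 tcp [ 0.4588 -0.0957  0.0611] F [ 0.6 -0.5 -1.2] open 0.453 pad 40.4
down -0.0015 t 11.72 tcp [ 0.4587 -0.0957  0.0482] F [-7.1  1.7 23.5] open 0.454 pad 42.7
slid t 12.23 tcp [ 0.4603 -0.0734  0.0483] F [ 0.8  5.2 10.8] open 0.455 pad 41.3
home s=0.020 t 14.73 tcp [ 0.4608 -0.0643  0.0484] F [ 0.1 -4.8  9.8] open 0.458 pad 41.3
pin axis [-0.0384  0.9967 -0.0717] ends [-0.0686  0.0632] barrel [-0.0656  0.0612] n 5837 resid 0.0019
  centre by ends [ 0.4604 -0.024   0.0421]
  centre by barrel [ 0.4603 -0.0235  0.0421]
[np.float64(0.4595334691654817), np.float64(-0.06561115020863245), 0.045]
```

View pics/w3.png

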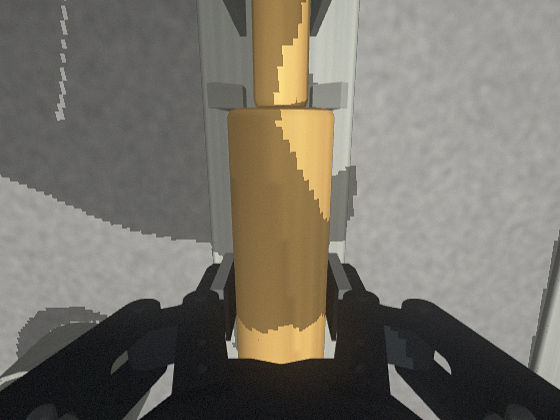

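The thin pin is in the notches with its barrel touching the +y upright at (280,105), and its handle runs on under the hood. I'll release it, take a check picture, and check the clearances for the thick pin's grasp.

Run:
```python
from fit import *
p=np.array(r.current_tool_pos())
r.set_gripper(0.85); r.sleep(.1); r.move_linear([p[0],p[1],.15],vel=.15); state("rel")
r.move_to([.5,-.04,.36],rot(np.pi/2)); r.sleep(.2); shot("w4")
f=np.load("w4.npz"); pin(f["W"],f["px"],(0.42,0.52,-0.3,0.12),.02,.01,.045); 
cradle2(f["W"],f["px"],np.array(NAR[0]),NAR[1]); cradle2(f["W"],f["px"],np.array(WIDE[0]),WIDE[1])
W=np.load("w_thick.npz")["W"]; D=W[...,:2]-np.array([.4466,.342]); e=np.array([-.2813,.9596]); n=np.array([e[1],-e[0]])
s=D@e; x=D@n; m=(abs(s)<.015)&(abs(x)<.12)&(W[...,2]>.02)&(W[...,2]<.12)
print("pin/tin/jar n at grasp",[ (round(a,3),int(k)) for k,a in zip(*np.histogram(x[m],np.arange(-.12,.12,.008)))])
```

```text
rel t 16.14 tcp [ 0.4604 -0.0641  0.1493] F [0.1 1.  0.2] open 0.854 pad 0.0
pin axis [0.0351 0.9994 0.0029] ends [-0.1275  0.104 ] barrel [-0.0732  0.0709] n 3491 resid 0.0005
  centre by ends [ 0.4599 -0.0749  0.0441]
  centre by barrel [ 0.4603 -0.0644  0.0441]
n 45 width 0.0722 slope [-0.00178 -0.00015] s range [-0.1534  0.1541]
   s [-0.1101 -0.0839] n [-0.0235  0.023 ] 201
   s [0.085  0.1013] n [-0.0226  0.0226] 153
   s [0.1266 0.1547] n [-0.0177  0.017 ] 749
   hood roof s [0.1269 0.1547] n [-0.0177  0.0166] 0.062311182155375455
n 36 width 0.0718 slope [-0.00048 -0.0003 ] s range [-0.1471  0.1522]
   s [-0.0998 -0.0923] n [0.0009 0.0267] 198
   s [0.0933 0.1011] n [-0.0266  0.0255] 366
   s [0.1267 0.1548] n [-0.0215  0.0209] 1259
   hood roof s [0.1269 0.1548] n [-0.0211  0.0211] 0.08117763474109807
pin/tin/jar n at grasp [(np.float64(-0.12), 0), (np.float64(-0.112), 0), (np.float64(-0.104), 0), (np.float64(-0.096), 0), (np.float64(-0.088), 0), (np.float64(-0.08), 40), (np.float64(-0.072), 153), (np.float64(-0.064), 0), (np.float64(-0.056), 0), (np.float64(-0.048), 0), (np.float64(-0.04), 0), (np.float64(-0.032), 54), (np.float64(-0.024), 144), (np.float64(-0.016), 152), (np.float64(-0.008), 155), (np.float64(0.0), 157), (np.float64(0.008), 155), (np.float64(0.016), 143), (np.float64(0.024), 59), (np.float64(0.032), 0), (np.float64(0.04), 0), (np.float64(0.048), 0), (np.float64(0.056), 0), (np.float64(0.064), 0), (np.float64(0.072), 0), (np.float64(0.08), 49), (np.float64(0.088), 89), (np.float64(0.096), 76), (np.float64(0.104), 23)]
```

View pics/w4.png

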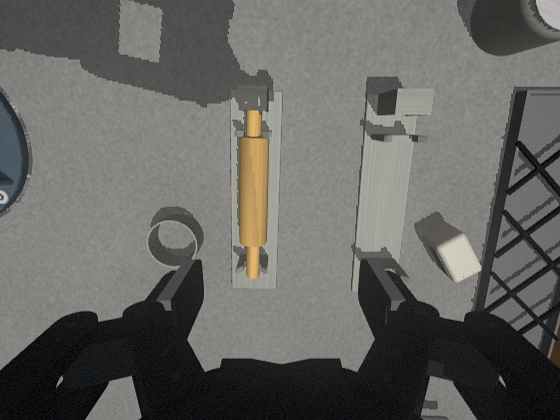

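The thin pin is home: its measured centre is (0.4603, -0.0644) against the home point (0.4595, -0.0656), and its handle is under the hood at (255,97). Around the thick pin, the tin is 66 mm and the jar more than 78 mm from the axis at the grasp, which leaves room for the fingers at ±50 mm. Next is the thick pin.

Run:
```python
from fit import *
yaw=np.arctan2(-.2813,.9596); f=frame((.4466,.342),yaw)
r.move_to(f(0,.18),rot(np.pi/2-yaw)); r.move_linear(f(0,.0315),vel=.12); state("at")
r.set_gripper(0.0,60); state("grip")
r.move_linear(f(0,.21),vel=.12); state("up")
r.move_linear(frame(*WIDE)(-.012,.18),rot(np.pi/2-WIDE[1]),vel=.2); r.sleep(.2); state("over")
shot("w5"); im=optics.get_image("scene"); save(im,"s5"); 
a=im["pixels"][130:310,150:350,::-1]; b=cv2.imread("pics/w5.png")
cv2.imwrite("pics/c5.png",np.hstack([cv2.resize(a,(400,360)),cv2.resize(b,(400,360))]))
```

```text
at t 20.21 tcp [0.447  0.3422 0.0322] F [-0.3  0.8  0.5] open 0.851 pad 0.0
grip t 20.52 tcp [0.4468 0.3422 0.0325] F [-2.2 -0.6  8.4] open 0.634 pad 62.1
up t 22.17 tcp [0.4463 0.3418 0.2093] F [ 0.4 -0.1 -3. ] open 0.634 pad 63.7
over t 24.97 tcp [ 0.6538 -0.101   0.18  ] F [ 0.1 -0.9 -4.3] open 0.637 pad 63.7
```

View pics/c5.png

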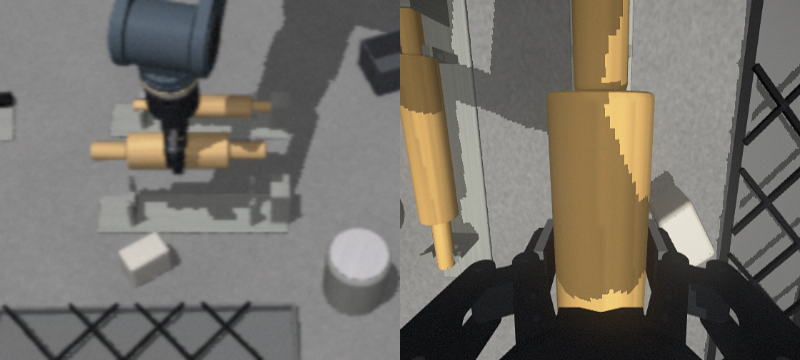

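The thick pin is held square over the wide cradle, so I'll lower it, slide it home, release and check.

Run:
```python
from fit import *
if place(WIDE,.064):
    p=np.array(r.current_tool_pos())
    r.set_gripper(0.95); r.sleep(.1); r.move_linear([p[0],p[1],.17],vel=.15); state("rel")
    r.move_to([.53,-.04,.38],rot(np.pi/2)); r.sleep(.2); shot("w6"); f=np.load("w6.npz")
    pin(f["W"],f["px"],(0.6,0.70,-0.3,0.12),.028,.014,.06); print(frame(*WIDE)(.018,.06))
    pin(f["W"],f["px"],(0.42,0.52,-0.3,0.12),.02,.01,.045); print(frame(*NAR)(.018,.045))
    state("end")
```

```text
pre t 26.28 tcp [ 0.6542 -0.1012  0.0767] F [-1.4 -0.2 -3.6] open 0.635 pad 63.7
down -0.0000 t 28.28 tcp [ 0.6541 -0.1013  0.0645] F [-1.1  1.6  2.2] open 0.636 pad 64.3
slid t 28.8 tcp [ 0.6541 -0.0784  0.0645] F [-1.   2.2  0.6] open 0.635 pad 64.2
home s=0.020 t 31.3 tcp [ 0.6543 -0.0703  0.0645] F [-0.2 -9.5 -0. ] open 0.633 pad 64.0
rel t 32.63 tcp [ 0.6538 -0.0702  0.169 ] F [-0.1 -0.  -0.8] open 0.949 pad 0.0
pin axis [0.0112 0.9999 0.0036] ends [-0.129   0.1027] barrel [-0.0743  0.0706] n 4982 resid 0.0005
  centre by ends [ 0.6537 -0.0813  0.059 ]
  centre by barrel [ 0.6538 -0.07    0.059 ]
[np.float64(0.6542123950709383), np.float64(-0.07120125314545923), 0.06]
pin axis [0.0348 0.9994 0.0037] ends [-0.1275  0.1049] barrel [-0.0722  0.071 ] n 3197 resid 0.0005
  centre by ends [ 0.4599 -0.0753  0.0441]
  centre by barrel [ 0.4603 -0.0646  0.0441]
[np.float64(0.4595334691654817), np.float64(-0.06561115020863245), 0.045]
end t 33.85 tcp [ 0.5303 -0.0401  0.3789] F [-0.1  0.2  0.8] open 0.952 pad 0.0
```

View pics/w6.png

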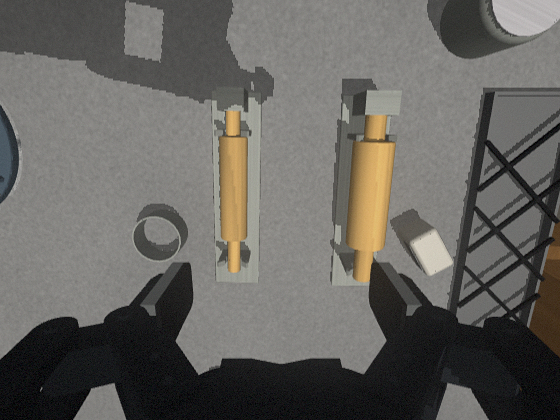

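Both pins are seated with their handles under the hoods, at (233,97) and (378,102). Both centres measure within 2 mm of their home points, so I'll hand in.

```bash
python3 -c "
from cell import r
print(r.hand_in(), r.current_t())"
```

```text
the job is handed in; nothing more can be done
the job is handed in; nothing more can be done
```

The job is handed in at about 34 s of the 64 s allowed: the thin pin is in the narrow cradle and the thick pin in the wide one, both measured within 2 mm of their home points and clear of the robot; no verdict was returned.

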